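# Turn the product turntable to the camera

### The job

On this table-top product shoot, turn the turntable by pushing its rim with the fingertips until the squat jar stands in front, squarely in line with the camera's lens on the side nearest the camera, and leave the turntable standing still there. Do not touch the three packs or the camera, keep the packs standing upright in their places on the platter, and leave everything else on the table where it is.

Things in the scene. Friction and masses are not known exactly. Their poses are not given: they have to be found in the camera images.
- platter: white platter, 22 mm thick, turning either way without limit on an upright spindle (about 1 N at the rim; stops at once when let go). Origin: centre of its underside on the spindle, 38 mm above the table; z up. Radius 158 mm; the rim has six finger notches, 45 mm wide, 12 mm deep (floor at radius 146 mm), with rounded shoulders, one centred on the platter's +x axis, the rest every 60 degrees
- turntable: the turntable's fixed black round foot under the platter, radius 122 mm, 30 mm high. Origin: centre of its underside, on the table under the spindle. Its x axis points along the table to the camera. A finger set down into one of the platter's notches and moved round the spindle turns the platter
- jar: the squat jar, the one to bring to the camera: amber glass with a broad black lid, diameter 65 mm, height 50 mm, the lowest and widest of the three packs, standing loose on the platter about 55 mm from the spindle. Origin: centre of its underside; z up
- bottle: the tall slender capped bottle, amber glass, diameter 47 mm, height 140 mm, standing loose on the platter about 55 mm from the spindle. Origin: centre of its underside; z up
- pump: the pump dispenser bottle, amber glass with a black pump head and side nozzle (reaching 28 mm from its middle), diameter 55 mm, height 127 mm, standing loose on the platter about 55 mm from the spindle. Origin: centre of its underside; z up
- camera: black stills camera on a small table-top tripod (feet within 90 mm of its middle, body 132 mm wide, 190 mm high over all), fixed beside the turntable, 370 to 400 mm from the spindle. Origin: on the table under the middle of the tripod. The lens points along the camera's own -x, and its line of sight passes exactly over the spindle
- lens (a point): centre of the camera's front glass, 131 mm above the table, 105 mm in front of the camera's origin
- spare_lens: bystander: black spare lens standing on its mount, diameter 74 mm, height 80 mm. Origin: centre of its underside
- tape: bystander: roll of grey tape lying flat, diameter 110 mm, height 48 mm. Origin: centre of its underside
- battery: bystander: black camera battery, 70 by 40 by 56 mm high. Origin: centre of its underside
- screwdriver: bystander: red-handled screwdriver lying on the table. Origin: on its underside, about the middle
Things that resemble listed ones, but are neither listed nor needed, are in the scene too. What is shaped like the pump but red is not meant. What is shaped like the jar but red is not meant.

How it is judged:
By the outcome, as a careful person would: the job done as asked, in the order asked, and still so for the second after the job is handed in, with the robot touching nothing.
It also fails if it takes over 61 s, if anything falls off the work surface, if the arm or the gripper's body presses on something with over 40 N, if the wrist force passes 120 N, or if a joint passes its speed limit or range.

### The arm

A 6-joint arm with a two-finger parallel gripper is mounted at the origin on the work surface. World frame = base frame: x ahead of the robot, y to its left, z up, the work surface at z = 0. Lengths are in m, angles in rad, forces in N, time in s.
With the tool pointing down it reaches from about 0.325 to 0.9 m from the base axis. Payload 6.1 kg.
Tool frame: the origin (TCP) lies midway between the tips of the shut fingers; the grasp point (between the pads) lies 19 mm behind it; x points along the fingers, y is the direction in which the jaws open and shut, and the axes are right-handed (so a half turn about x gives the same grasp; the last joint's range is limited). The gripper opens to 85 mm and grips with 20 to 120 N. Pads are 22 mm wide; open, the fingers measure 114 mm over their backs; the gripper's body (76 mm by 85 mm) begins 54 mm behind the grasp point. The pads swing forward as they close: fully open they stand 13 mm farther back than shut.
Start: joints at [-1.255, 0.22, 1.526, -0, 1.395, -0.126], TCP at [0.267, -0.565, 0.231] pointing down, gripper open.
Joint ranges: [-2.98, 2.98], [-0.91, 2.08], [0.09, 2.57], [-1.24, 4.39], [0.2, 2.65], [-2.68, 2.68]. Speed limits (rad/s): [2.57, 2.57, 3.01, 3.14, 3.14, 3.14].

### API

Orientations are given as [roll, pitch, yaw] about the fixed x, y, z axes, in that order (R = Rz(yaw) Ry(pitch) Rx(roll)).
In Python, from plant import movep, move_l, set_joints, gripper_to, hold, inverse_kinematics, observe, get_image, get_calibration, Unreachable, job_done gives the robot as it stands. Calls block until the motion is done:
- movep(position, orientation): joint-space move of the TCP to a pose.
- move_l(position, feed=0.15, rotation=None, max_force=None): straight line of the TCP; rotation=None keeps the orientation; feed is the mean speed in m/s. With max_force (N) it stops when the force on the tool has changed by that much, and returns True; else False.
- set_joints(angles): joint-space move.
- gripper_to(opening, f_grip=None): finger opening in m; f_grip is the grip in N (None keeps the last); returns when the fingers have stopped.
- hold(seconds).
- inverse_kinematics(position, orientation): joint angles nearest the present ones, or None.
- observe(): the state.
- get_image(name): name is "side" or "top"; returns (picture, depth): 400x640x3 uint8, red, green, blue; 400x640 float32, m along the optical axis (not along the pixel's ray), 0 where there is no reading.
- get_calibration(name): a dict with "intrinsics" (3x3 intrinsics, pixels), "world_from_camera" (4x4, takes a point from camera to world coordinates). Camera axes: x right, y down, z forward; pixel columns grow to the right and rows downward; lengths in m; the calibration is good to about 2 mm. A picture is of the moment at which its call begins. get_calibration takes no time and is no camera call.
A pose or a line that the arm cannot do raises Unreachable and nothing moves.
- job_done(): hands the job in, once; it reports no verdict.
The state is a dict: "time_s": time; "q": joint angles; "joint_velocities": joint speeds; "joint_torque": joint torques, N m; "eef_pos": TCP position; "tcp_rot": TCP orientation; "ft_force": force on the tool from outside, world axes, zero at the start; "torque": the same for the moment, N m; "opening": finger opening in m.
Only numpy, scipy, OpenCV 4.12 (cv2) and the standard library are available. Lean on these libraries where they do the work, as an engineer would, in place of code of your own. Each camera call takes 0.05 s, during which the arm holds its last target. There are 200 camera calls.

## Working session

There is one attempt and no reset: what is moved stays moved. The work goes in short steps, each a Python script; the robot and the scene stay as the last script left them, time stands still between calls to the robot, and variables do not carry over. Pictures are saved under pics/ and viewed, about 8 in all and at most 12, crops included, and the job is handed in when it is done.

```bash
mkdir -p pics; ls
python3 - <<'E'
from plant import *
import cv2,numpy as np
for n in("top","side"):
    p,d=get_image(n); cv2.imwrite(f"pics/{n}0.png",p[:,:,::-1]); np.savez(f"{n}0.npz",p=p,d=d)
    c=get_calibration(n); print(n,c["intrinsics"],np.round(c["world_from_camera"],3))
print(observe())
E
```

```text
pics
top [[470.69365947   0.         317.53747759]
 [  0.         470.69365947 200.03307765]
 [  0.           0.           1.        ]] [[ 0.029 -0.99   0.138  0.4  ]
 [-0.999 -0.031 -0.012  0.06 ]
 [ 0.016 -0.137 -0.99   1.115]
 [ 0.     0.     0.     1.   ]]
side [[400.22744031   0.         314.79841787]
 [  0.         400.22744031 207.31451368]
 [  0.           0.           1.        ]] [[-0.888 -0.26   0.379  0.113]
 [-0.459  0.543 -0.703  0.815]
 [-0.024 -0.798 -0.602  0.759]
 [ 0.     0.     0.     1.   ]]
{'time_s': 0.1, 'q': array([-1.25512556e+00,  2.21147819e-01,  1.52752262e+00,  2.44010434e-05,
        1.39473018e+00, -1.26088239e-01]), 'joint_velocities': array([-0.00093521, -0.00057987, -0.00294882, -0.0001926 , -0.00048952,
        0.00086049]), 'joint_torque': array([ 6.09043600e-04, -4.98245037e+01, -3.90545475e+01, -3.19804531e-04,
        5.68912248e-03,  1.29041797e-05]), 'eef_pos': array([ 0.26704014, -0.56445442,  0.23029459]), 'tcp_rot': array([-1.71016719,  1.56898819,  1.87318017]), 'ft_force': array([-0.54381676, -0.65227349,  0.33987934]), 'torque': array([-0.01876038,  0.01543725,  0.01096073]), 'opening': 0.08547198202376334}
```

View pics/top0.png

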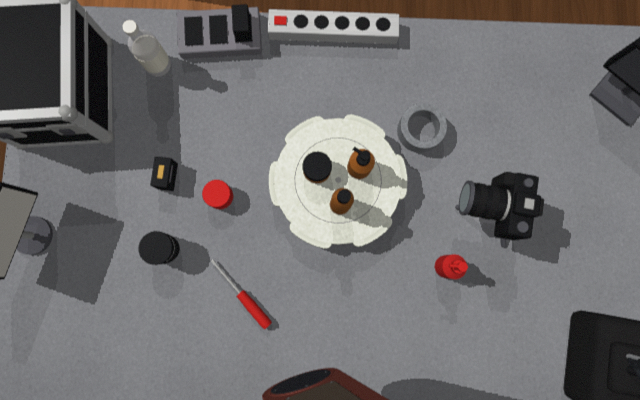

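View pics/side0.png

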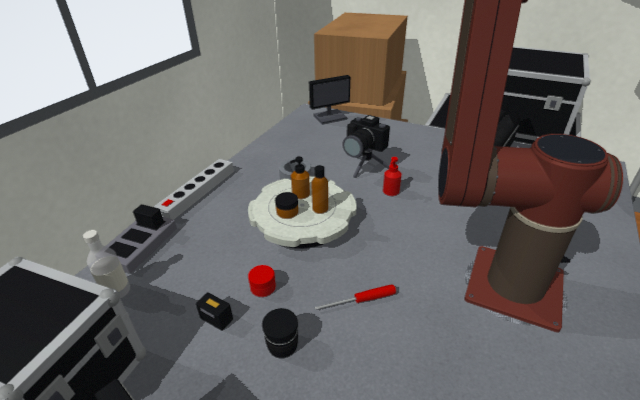

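```bash
cat > h.py <<'E'
from plant import *
import cv2,numpy as np
from scipy.optimize import least_squares
def rays(n,uv):
    c=get_calibration(n);T=c["world_from_camera"];uv=np.atleast_2d(uv).astype(float)
    d=np.c_[uv,np.ones(len(uv))]@np.linalg.inv(c["intrinsics"]).T@T[:3,:3].T
    return T[:3,3],d
def onz(n,uv,z):
    o,d=rays(n,uv); return (o+d*((z-o[2])/d[:,2])[:,None])[:,:2]
def cloud(n,d):
    v,u=np.mgrid[:400,:640]; o,r=rays(n,np.c_[u.ravel(),v.ravel()])
    P=(o+r*d.ravel()[:,None]); P[d.ravel()==0]=np.nan; return P.reshape(400,640,3)
def circ(P):
    return least_squares(lambda a:np.hypot(*(P-a[:2]).T)-a[2],[*P.mean(0),.1],loss='soft_l1',f_scale=.002).x
def platter(p):
    m=((p.min(2)>150)).astype(np.uint8); m[:, :240]=0;m[:,430:]=0;m[:90]=0;m[270:]=0
    m=cv2.morphologyEx(m,cv2.MORPH_CLOSE,np.ones((3,3)))
    c=max(cv2.findContours(m,0,cv2.CHAIN_APPROX_NONE)[0],key=cv2.contourArea)[:,0]
    P=onz("top",cv2.convexHull(c)[:,0]+0.,.06); a=circ(P)
    Q=onz("top",c+0.,.06)-a[:2]; r=np.hypot(*Q.T);th=np.arctan2(Q[:,1],Q[:,0])
    w=np.clip(.155-r,0,.012)*(r>.138); ph=np.angle((w*np.exp(6j*th)).sum())/6
    return a,np.degrees(ph),np.degrees(th),r
def jar(p,c,guess=None):
    # black lid nearest platter centre region
    m=(p.max(2)<60).astype(np.uint8); n,l,s,ce=cv2.connectedComponentsWithStats(m)
    out=[]
    for i in range(1,n):
        w=onz("top",ce[i],.11)[0]
        if s[i,4]>250 and np.hypot(*(w-c))<.1:
            k=max(cv2.findContours((l==i).astype(np.uint8),0,cv2.CHAIN_APPROX_NONE)[0],key=len)
            (x,y),R=cv2.minEnclosingCircle(k); out.append((onz("top",(x,y),.11)[0],onz("top",ce[i],.11)[0],s[i,4],(x,y)))
    return out
E
python3 - <<'E'
from h import *
f=np.load("top0.npz");p,d=f["p"],f["d"]
a,ph,th,r=platter(p);print("platter",a,ph)
for t in range(-180,180,10):
    k=(th>=t)&(th<t+10); print(t,round(r[k].mean()*1e3) if k.any() else None,end='; ')
print()
for j in jar(p,a[:2]): 
    v=j[0]-a[:2]; print(j, np.degrees(np.arctan2(v[1],v[0])),np.hypot(*v))
C=cloud("top",d); S=cloud("side",np.load("side0.npz")["d"])
cc=a[:2]
for nm,X in(("top",C),("side",S)):
    X=X.reshape(-1,3);X=X[~np.isnan(X[:,0])]
    k=np.hypot(X[:,0]-cc[0],X[:,1]-cc[1])
    Y=X[(k>.235)&(k<.47)&(X[:,2]>.08)&(X[:,2]<.2)&(X[:,1]<cc[1]-.2)&(X[:,0]>.3)]
    R=np.hypot(*(Y[:,:2]-cc).T)
    for lo in np.arange(.23,.47,.02):
        y=Y[(R>=lo)&(R<lo+.02)]
        if len(y)>3:
            A=np.degrees(np.arctan2(y[:,1]-cc[1],y[:,0]-cc[0])); print(nm,round(lo,2),len(y),"ang min/med/max",A.min().round(1),np.median(A).round(1),A.max().round(1),"zmax",y[:,2].max().round(3), (A.min()+A.max())/2)
    # heights in the platter zone
    y=X[(k<.11)&(X[:,2]>.1)]; print(nm,len(y),y[y[:,2]>.16].mean(0))
    print("rim top z",np.median(X[(k>.10)&(k<.14),2]))
E
```

```text
platter [0.59619453 0.00308696 0.1582193 ] 4.445478110669146
-180 122; -170 129; -160 133; -150 139; -140 150; -130 None; -120 None; -110 None; -100 None; -90 149; -80 141; -70 127; -60 125; -50 133; -40 106; -30 92; -20 134; -10 128; 0 123; 10 124; 20 110; 30 126; 40 127; 50 133; 60 124; 70 127; 80 128; 90 125; 100 115; 110 131; 120 111; 130 134; 140 137; 150 111; 160 94; 170 128; 
(array([0.6131777 , 0.05091273]), array([0.61338878, 0.05137759]), np.int32(665), (317.0, 166.75)) 70.44979963316473 0.05075166808106413
top 0.25 75 ang min/med/max -104.8 -99.2 -94.2 zmax 0.17 -99.494569105245
top 0.27 504 ang min/med/max -107.2 -100.4 -91.6 zmax 0.171 -99.43278598454822
top 0.29 365 ang min/med/max -129.1 -101.3 -92.5 zmax 0.169 -110.79977587251875
top 0.31 509 ang min/med/max -128.9 -103.5 -92.8 zmax 0.171 -110.88167463918234
top 0.33 558 ang min/med/max -128.3 -96.1 -88.7 zmax 0.171 -108.49340353307325
top 0.35 977 ang min/med/max -109.7 -101.4 -88.7 zmax 0.193 -99.18516829242728
top 0.37 701 ang min/med/max -109.6 -100.9 -89.1 zmax 0.195 -99.32539437528638
top 0.39 503 ang min/med/ma
[... 223 characters left out ...]
 min/med/max -107.8 -99.1 -91.9 zmax 0.167 -99.81181091936293
side 0.27 190 ang min/med/max -107.3 -102.0 -91.4 zmax 0.167 -99.35300233500536
side 0.29 109 ang min/med/max -129.5 -105.1 -94.4 zmax 0.168 -111.96785561499178
side 0.31 177 ang min/med/max -129.5 -106.0 -95.4 zmax 0.166 -112.41108166310393
side 0.33 166 ang min/med/max -128.1 -93.8 -88.6 zmax 0.186 -108.36824505356812
side 0.35 486 ang min/med/max -110.0 -104.5 -88.9 zmax 0.191 -99.45337303536499
side 0.37 170 ang min/med/max -109.9 -104.4 -89.7 zmax 0.193 -99.76233243452248
side 0.39 80 ang min/med/max -109.4 -108.5 -90.1 zmax 0.191 -99.73805823649565
side 1197 [ 0.55827605 -0.00509831  0.18069473]
rim top z 0.05780009194440283
```

```bash
cat >> h.py <<'E'
from scipy.spatial.transform import Rotation as Ro
def platter(p,d):
    C=cloud("top",d); m=((C[...,2]>.05)&(C[...,2]<.22)&(np.hypot(C[...,0]-.596,C[...,1]-.003)<.175)&(p.min(2)>95)).astype(np.uint8)
    c=max(cv2.findContours(m,0,cv2.CHAIN_APPROX_NONE)[0],key=cv2.contourArea)[:,0]
    a=circ(onz("top",cv2.convexHull(c)[:,0]+0.,.06))
    Q=onz("top",c+0.,.06)-a[:2]; r=np.hypot(*Q.T);th=np.arctan2(Q[:,1],Q[:,0])
    w=np.clip(.156-r,0,.012)*(r>.138)
    return a,np.degrees(np.angle((w*np.exp(6j*th)).sum())/6),np.degrees(th),r
Cn=np.array([.5955,.003]); FLIP=0
def pose(th,r,z,flip=None):
    t=np.radians(th); al=t+np.pi/2+(FLIP if flip is None else flip)
    c,s=np.cos(al),np.sin(al)
    R=np.array([[0,c,s],[0,s,-c],[-1,0,0]])
    return np.r_[Cn+r*np.array([np.cos(t),np.sin(t)]),z],Ro.from_matrix(R).as_euler('xyz')
E
python3 - <<'E'
from h import *
f=np.load("top0.npz");p,d=f["p"],f["d"]
a,ph,th,r=platter(p,d);print("platter",a,ph)
for t in range(-180,180,10):
    k=(th>=t)&(th<t+10); print(t,round(r[k].mean()*1e3) if k.any() else None,end='; ')
print()
for fl in(0,np.pi):
    print(fl)
    for t in range(90,271,15):
        q=inverse_kinematics(*pose(t,.16,.036,fl)); print(t,None if q is None else np.round(q,2))
C=cloud("top",d); 
for nm,(u,v) in dict(redpump=(451,267),tape=(423,112)).items(): print(nm,C[v,u])
E
```

```text
platter [0.59455847 0.00266637 0.15760017] 5.137674872395074
-180 144; -170 150; -160 157; -150 157; -140 157; -130 150; -120 144; -110 150; -100 157; -90 157; -80 157; -70 150; -60 144; -50 150; -40 157; -30 157; -20 157; -10 149; 0 144; 10 149; 20 157; 30 157; 40 157; 50 150; 60 144; 70 149; 80 157; 90 156; 100 157; 110 150; 120 144; 130 150; 140 157; 150 157; 160 157; 170 150; 
0
90 None
105 None
120 None
135 [ 0.08  0.16  2.   -0.    0.98  2.43]
150 [ 0.01  0.08  2.08 -0.    0.97  2.1 ]
165 [-0.08  0.03  2.14 -0.    0.97  1.75]
180 [-0.17  0.01  2.16 -0.    0.97  1.4 ]
195 [-0.27  0.03  2.14 -0.    0.97  1.04]
210 [-0.34  0.08  2.09  0.    0.97  0.71]
225 [-0.38  0.15  2.01 -0.    0.98  0.4 ]
240 [-0.41  0.23  1.91  0.    1.    0.12]
255 [-0.4   0.32  1.8   0.    1.02 -0.14]
270 [-0.39  0.41  1.69  0.    1.05 -0.39]
3.141592653589793
90 [ 0.14  0.41  1.68 -0.    1.05  0.14]
105 [ 0.14  0.32  1.8   0.    1.02 -0.12]
120 [ 0.12  0.24  1.91 -0.    1.   -0.4 ]
135 [ 0.08  0.16  2.    0.    0.98 -0.71]
150 [ 0.01  0.08  2.08 -0.    0.97 -1.04]
165 [-0.08  0.03  2.14 -0.    0.97 -1.39]
180 [-0.17  0.01  2.16 -0.    0.97 -1.75]
195 [-0.27  0.03  2.14 -0.    0.97 -2.1 ]
210 [-0.34  0.08  2.09  0.    0.97 -2.43]
225 None
240 None
255 None
270 None
redpump [ 0.40541919 -0.23640611  0.12195141]
tape [ 0.77108283 -0.19918016  0.03354748]<sys>:0: UserWarning: Gimbal lock detected. Setting third angle to zero since it is not possible to uniquely determine all angles.
```

```bash
cat >> h.py <<'E'
import warnings; warnings.filterwarnings("ignore")
def go(th,r,z,feed=.1,mf=None):
    P,o=pose(th,r,z); return move_l(P,feed=feed,rotation=o,max_force=mf)
def arc(t0,t1,r=.1605,z=.036,feed=.06):
    n=max(1,int(np.ceil(abs(t1-t0)/8)))
    for t in np.linspace(t0,t1,n+1)[1:]:
        if go(t,r,z,feed,20): print("force stop",t,observe()["ft_force"]); return False
    return True
def look(tag):
    p,d=get_image("top"); cv2.imwrite(f"pics/{tag}.png",p[:,:,::-1]); np.savez(f"{tag}.npz",p=p,d=d)
    a,ph,_,_=platter(p,d); print("platter",a,"phase",ph,"t",observe()["time_s"])
    for j in jar(p,Cn):
        v=j[0]-Cn; print("black",j[3],j[2],np.degrees(np.arctan2(v[1],v[0])),np.hypot(*v))
    return p,d
E
python3 - <<'E'
from h import *
gripper_to(0.0)
s=observe(); move_l(np.r_[s["eef_pos"][:2],.34],feed=.2)
movep(*pose(245,.165,.34)); print(observe()["time_s"])
go(245,.165,.09,.2); print(go(245,.165,.036,.06,8), observe()["ft_force"],observe()["eef_pos"],observe()["opening"])
print(go(245,.1605,.036,.05,8))
print(arc(245,150),observe()["ft_force"],observe()["time_s"])
go(152.5,.163,.036,.05); go(152.5,.165,.16,.15)
look("s1")
E
```

```text
3.35
False [0.76699379 1.12229257 0.02881102] [ 0.52616549 -0.14671895  0.0364184 ] 2.5893745491680778e-05
False
True [ 0.53286587  0.08884871 -0.64562806] 12.25
platter [0.59475507 0.00238895 0.15747821] phase -25.471997724451526 t 13.575
black (349.03411865234375, 155.32492065429688) 656 -25.193283494059376 0.05021500749323806
```

View pics/s1.png

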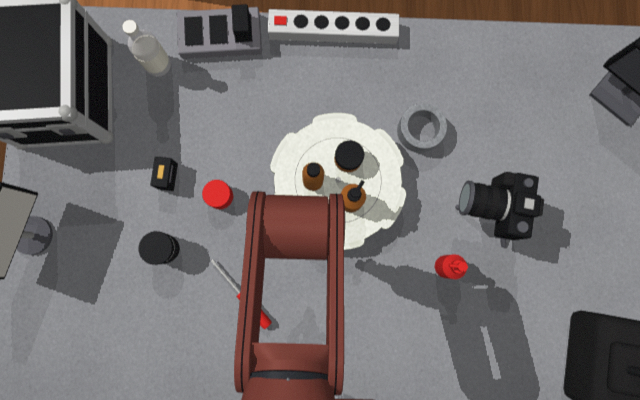

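```bash
cat >> h.py <<'E'
def lid(d,tag=""):
    C=cloud("top",d); g=np.hypot(C[...,0]-Cn[0],C[...,1]-Cn[1])<.1
    m=(g&(abs(C[...,2]-.109)<.007)).astype(np.uint8)
    n,l,s,ce=cv2.connectedComponentsWithStats(m); i=1+np.argmax(s[1:,4]); k=l==i
    cn=max(cv2.findContours(k.astype(np.uint8),0,cv2.CHAIN_APPROX_NONE)[0],key=len)[:,0]
    a=circ(onz("top",cn,.11)); v=a[:2]-Cn; print(tag,"lid",a,"n",s[i,4],"z",np.median(C[k][:,2]),"mean",C[k].mean(0)[:2],"ang",np.degrees(np.arctan2(v[1],v[0])),"r",np.hypot(*v))
    return C[k].mean(0)[:2]
E
python3 - <<'E'
from h import *
for t in("top0","s1"):
    f=np.load(t+".npz"); lid(f["d"],t)
    a,ph,th,r=platter(f["p"],f["d"])
    for c0 in np.arange(-175,180,60)+(0 if t=="top0" else -20):
        k=(abs((th-c0+180)%360-180)<28)&(r>.138)&(r<.16); w=np.clip(.156-r[k],0,.012)
        if k.sum()>10: print(c0,k.sum(),((w*((th[k]-c0+180)%360-180)).sum()/w.sum()+c0).round(2))
E
```

```text
top0 lid [0.61495208 0.05145868 0.03144526] n 679 z 0.10953774810974726 mean [0.61494649 0.05143734] ang 68.12869605996697 r 0.05221711770343687
-175 68 -174.79
-115 62 -115.11
-55 60 -55.19
5 64 4.83
65 62 65.61
125 62 125.46
s1 lid [ 0.6422386  -0.01852129  0.03146699] n 674 z 0.10960967945367517 mean [ 0.64230652 -0.0185396 ] ang -24.72421089530774 r 0.05145544705919707
-195 16 -172.73
-135 62 -145.91
-75 63 -85.77
-15 63 -25.22
45 59 34.79
105 35 95.73
```

Run:
```python
from h import *
go(152.5,.175,.2,.15); movep(*pose(183,.185,.2)); movep(*pose(214.5,.165,.2))
go(214.5,.165,.09,.2); print(go(214.5,.165,.036,.06,8)); print(go(214.5,.1605,.036,.05,8))
print(arc(214.5,135.8),observe()["ft_force"],observe()["time_s"])
hold(.2); p,d=look("s2"); lid(d)
a,ph,th,r=platter(p,d)
for c0 in np.arange(-180,180,60)+20:
    k=(abs((th-c0+180)%360-180)<28)&(r>.138)&(r<.16); w=np.clip(.156-r[k],0,.012)
    if k.sum()>10: print(c0,k.sum(),((w*((th[k]-c0+180)%360-180)).sum()/w.sum()+c0).round(2))
```

```text
False
False
True [-1.0626939  -0.21797723  0.874977  ] 22.625
platter [0.59465994 0.00243114 0.15748753] phase 21.700161805021708 t 22.875
black (362.7080078125, 180.46800231933594) 673 -100.24684387587949 0.053062393947925515
 lid [ 0.58672316 -0.04988592  0.03133189] n 682 z 0.10942879784214199 mean [ 0.58673866 -0.04996636] ang -99.42281267032766 r 0.05360926721327454
-160 64 -159.58
-100 63 -99.89
-40 59 -39.14
20 62 20.58
80 60 83.9
140 14 162.56
```

View pics/s2.png

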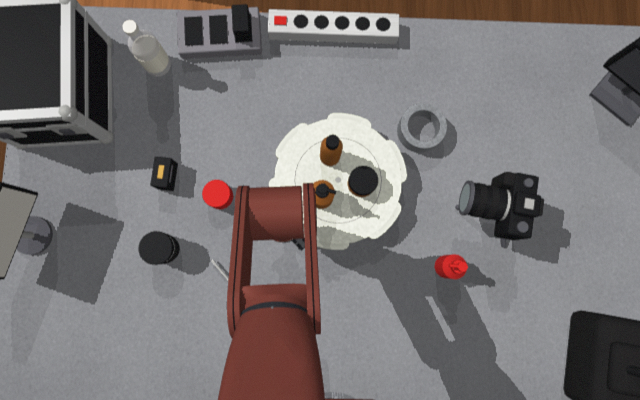

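Run:
```python
from h import *
L=np.array([[.61495,.05145],[.64227,-.01853],[.58672,-.04990]])
R=np.radians([0,-90.2,-164.5])
f=lambda x:(L-x[:2]-np.c_[x[2]*np.cos(R+x[3]),x[2]*np.sin(R+x[3])]).ravel()
s=least_squares(f,[.595,.003,.053,1.15]);x=s.x;print("c",x[:2],x[2],np.degrees(x[3])-164.5,s.fun*1e3)
C=cloud("top",np.load("s2.npz")["d"]).reshape(-1,3);C=C[~np.isnan(C[:,0])]
for c in(x[:2],np.array([.5947,.0025])):
    Y=C[(C[:,2]>.105)&(C[:,2]<.21)&(C[:,1]<-.2)&(C[:,0]>.44)&(C[:,0]<.7)&(C[:,1]>-.46)]
    Rr=np.hypot(*(Y[:,:2]-c).T);A=np.degrees(np.arctan2(*(Y[:,:2]-c).T[::-1]))
    u=np.radians(-99.3);lat=(Y[:,:2]-c)@[-np.sin(u),np.cos(u)];al=(Y[:,:2]-c)@[np.cos(u),np.sin(u)]
    for lo in np.arange(.245,.43,.01):
        k=(al>=lo)&(al<lo+.01)
        if k.sum()>5: print(round(lo,3),k.sum(),(lat[k].min()*1e3).round(1),(lat[k].max()*1e3).round(1),"mid deg",round(-99.3+np.degrees(np.arctan((lat[k].min()+lat[k].max())/2/(lo+.005))),2))
```

```text
c [0.59385645 0.00268733] 0.05301909597330483 -97.86183306889644 [ 0.06954764  0.09013121 -0.1853005  -0.0235576   0.11575287 -0.06657359]
0.265 354 -35.4 38.6 mid deg -98.97
0.275 140 -35.5 38.1 mid deg -99.04
0.285 181 -34.5 37.4 mid deg -99.02
0.295 166 -34.4 36.3 mid deg -99.12
0.305 153 -34.1 37.3 mid deg -99.0
0.315 173 -34.2 38.3 mid deg -98.93
0.325 278 -33.9 65.2 mid deg -96.59
0.335 252 -32.8 67.3 mid deg -96.39
0.345 421 -61.2 65.6 mid deg -98.94
0.355 520 -64.2 67.1 mid deg -99.07
0.365 353 -64.1 68.3 mid deg -98.98
0.375 337 -64.1 67.6 mid deg -99.04
0.385 305 -64.0 68.0 mid deg -99.01
0.395 231 -64.1 65.7 mid deg -99.19
0.405 58 -15.0 19.2 mid deg -99.01
0.265 355 -36.3 37.7 mid deg -99.15
0.275 139 -36.4 37.2 mid deg -99.21
0.285 181 -35.4 36.5 mid deg -99.19
0.295 166 -35.3 35.4 mid deg -99.28
0.305 153 -35.0 36.4 mid deg -99.16
0.315 174 -35.1 37.5 mid deg -99.09
0.325 278 -34.8 64.3 mid deg -96.74
0.335 251 -33.6 66.4 mid deg -96.54
0.345 430 -62.0 64.7 mid deg -99.08
0.355 512 -65.1 66.3 mid deg -99.2
0.365 354 -65.0 67.4 mid deg -99.11
0.375 336 -64.9 66.7 mid deg -99.17
0.385 305 -64.9 67.1 mid deg -99.14
0.395 230 -65.0 64.8 mid deg -99.31
0.405 58 -15.9 18.3 mid deg -99.13
```

Run:
```python
from h import *
print(arc(135.8,134.6,feed=.02)); hold(.2)
go(137.2,.163,.036,.03); go(137.2,.17,.2,.2); 
go(137.2,.2,.33,.2); set_joints([-1.255,0.0,1.526,0,1.395,-.126]); hold(.3)
p,d=look("s3"); l=lid(d); c=np.array([.59386,.00269]); v=l-c; print("jar angle rel c",np.degrees(np.arctan2(v[1],v[0])))
q,_=get_image("side"); cv2.imwrite("pics/s3side.png",q[:,:,::-1]); print(observe()["ft_force"])
```

```text
True
platter [0.59464814 0.00259271 0.15761553] phase 19.710777855943295 t 28.5083
black (362.59210205078125, 181.0394744873047) 679 -101.63878651988377 0.0530755899918101
 lid [ 0.58576022 -0.04970478  0.03146771] n 689 z 0.10929983503306717 mean [ 0.58579359 -0.04978351] ang -100.47007245045988 r 0.05359717003138073
jar angle rel c -98.73930004341955
[0.31714208 0.36292973 0.29125782]
```

View pics/s3.png

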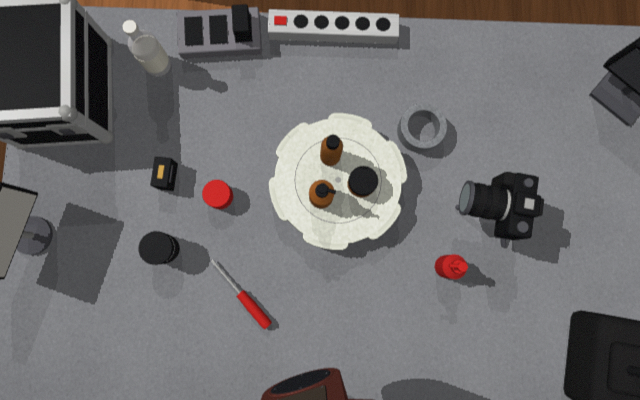

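View pics/s3side.png

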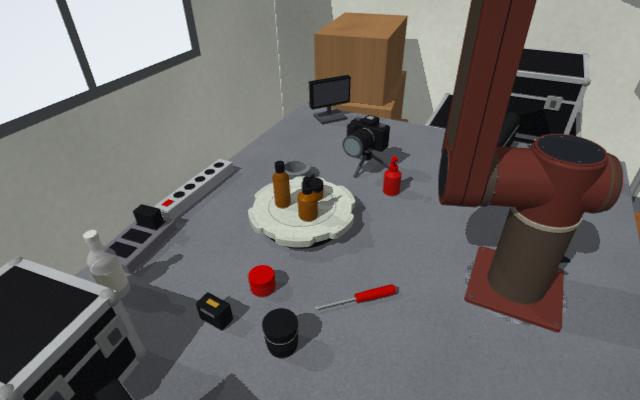

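The top view shows the jar lid at pixel (363,181), on the line from the spindle (338,182) to the lens (468,197) once lid height is allowed for. All packs are upright, the other objects have not moved, and the arm is clear.

```bash
python3 -c "
from plant import *
job_done()"
```

```text
the job is handed in; nothing more can be done
```

The squat jar now stands in front of the camera, about 0.3° off the lens line, and the turntable is standing still there. I handed the job in at about 28.5 s of robot time.

- **How it was turned:** I set the shut fingers into rim notches on the robot's side and pushed the platter round by about 165° in two strokes. A 1.2° nudge followed, then I backed the finger off and moved the arm clear.
- **Jar angle:** in the last top view the jar is at −98.7° and the lens axis at −99.0°. That uses a spindle centre fitted from three positions of the jar lid.
- **Disagreement:** with my first spindle estimate, about 1.7 mm away, the jar reads −100.5° against −99.4° for the lens, so it could be up to about 1° off.
- **Packs and other objects:** the last top and side views show the three packs upright on the platter and everything else apparently where it was. I compared those positions by eye and did not measure them. No push reached its force limit.

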